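# Unclip the charged battery and seat it in the airbrush compressor

## Robot

A 6-joint arm with a two-finger parallel gripper is mounted at the origin on a cart in front of the work surface, level with it; the furniture and walls round the work are solid. World frame = base frame: x ahead of the robot, y to its left, z up, the work surface at z = 0. Lengths are in m, angles in rad, forces in N, time in s.
With the tool pointing down it reaches from about 0.3 to 0.85 m from the base axis. Payload 5.4 kg.
Tool frame: the origin (TCP) lies at the very end of the fingers, on their centre line; the grasp point (between the pads) lies 19 mm behind it; z points along the fingers, y is the line along which they close (so a half turn about z gives the same grasp; the last joint's range is limited). The gripper opens to 85 mm and grips with 20 to 120 N. Pads are 22 mm wide; open, the fingers measure 114 mm over their backs; the gripper's body (76 mm by 85 mm) begins 54 mm behind the grasp point. The pads swing forward as they close: fully open they stand 13 mm farther back than shut.
Start: joints at [-1.455, 0.158, 1.597, -0, 1.386, -0.21], TCP at [0.184, -0.545, 0.202] pointing down, gripper open.
Joint ranges: [-2.91, 2.91], [-0.94, 2.29], [0.18, 2.7], [-1.29, 4.43], [0.17, 2.64], [-3, 3]. Speed limits (rad/s): [2.57, 2.57, 3.14, 3.14, 3.14, 3.14].

## Interface

Orientations are given as a rotation vector (axis times angle).
In Python, from rig import sensors, imaging, r gives the robot as it stands. The module is installed in compiled form; this text tells all that it offers.
- The arm moves only by the tool send_rows, never from a script. Its argument "rows" is a list of rows, each a list of 3 entries, a list of its own where there are three numbers: the shift along the world's x, y, z in cm, then the turn, a rotation vector about the world's x, y, z in rad, then the finger opening in cm, from 0 to 8.54. In form: [[[dx, dy, dz], [ax, ay, az], hand], ...]. A call has 1 to 10 rows; each row shifts and turns the commanded pose from where the row before left it; what a row does not reach is not made up. A row lasts 1/8 s, in which the tool goes at most 62.5 mm and 10.7 degrees, less where a joint would pass 70% of its speed; a pose out of reach is approached as far as the arm can. A call with a gripper value outside its range is refused whole. The fingers move at their own pace and stop on an object; the grip force is fixed at half the most. Time passes only in rows, so rows that do not move let the fingers close. It gives the time, the measured TCP pose, the force, the opening and the grip force at its end, in the units of the state.
- sensors.get_state(): the state, without advancing time (a new reading comes with each control period).
- imaging.grab_frame(name): name is "scene" or "side" or "wrist"; returns the picture (480x640x3 uint8, red, green, blue); there is no depth.
- imaging.get_calibration(name): a dict with "fx", "fy", "cx", "cy" (pixels), "extrinsics" (4x4, takes a point from world to camera coordinates). Camera axes: x right, y down, z forward; pixel columns grow to the right and rows downward; lengths in m; the calibration is good to about 2 mm. A picture is of the moment at which its call begins: read the wrist's pose just before it. get_calibration takes no time and is no camera call; for the wrist camera it gives the pose at the moment of the call.
- r.job_done(): hands the job in; it is judged then, once.
The state is a dict: "t": time; "joints": joint angles; "joint_vel": joint speeds; "joint_efforts": joint torques, N m; "tool_pos": TCP position; "orientation": TCP orientation; "wrist_force": force on the tool from outside, world axes, zero at the start; "moment": the same for the moment, N m; "width": finger opening in m; "finger_force": force on a finger pad.
Only numpy, scipy, OpenCV 4.12 (cv2) and the standard library are available. Lean on these libraries where they do the work, as an engineer would, in place of code of your own. Each camera call takes 0.05 s, during which the arm holds its last target. There are 200 camera calls.

## Task

The battery pack standing in the charger is charged; move it to the socket in the top of the airbrush compressor. Its two hooks bite for as long as the socket's springs push the pack up, so press the pack down a little to unhook it, hold both side buttons in, and draw it straight up without dragging or lifting the charger. Then, with the buttons still held in, press it gently down into the compressor's socket as far as it goes and let go, so that the hooks catch and it stays in by itself; leave the cup, jar, tape and wooden rib alone.

Things in the scene. Friction and masses are not known exactly. Their poses are not given: they have to be found in the camera images.
- pack: Dark battery pack, about 240 g, upright and latched in the charger, axes parallel to the charger's; same both ways round. Origin: centre of its underside, z up, y across its two buttons. Stem 34 (x) x 43 (y) mm, z 0 to 36 mm; head 46 x 42 mm, z 36 to 76 mm. Pushed 3 mm down from where it is latched (10 N) its hooks are free; at 6 mm down (12 N) is a rubber stop.
- pack_grip (a point): Point midway between the centres of the pack's two ribbed side buttons, 60 mm above the pack's origin: where to grip, fingers closing along the pack's y. Each button is 24 mm wide, 20 mm high; 54 mm over both when out, 42 mm when both are fully in. A squeeze of 20 to 40 N holds them in.
- button_left (a joint): Release button on the pack's +y side: 0 = out, 0.006 m = fully in (4 to 9 N). A tongue below it, in a slot of the stem, ends in a hook at z 3 to 17 mm that moves with it. Latched, the hook's upturned tip lies behind a rib: the button goes in only 1 to 2 mm however hard it is squeezed, and pulling just lifts the charger. With the pack pushed down it goes fully in, and the fingers close.
- button_right (a joint): The same for the button on the pack's -y side. With both buttons in, the hooks lie within the stem's outline, and the stem has 1 mm to spare on each side in the socket's 36 x 45 mm opening; the hooks do not pass it with the buttons out.
- charger: Grey battery charger, 116 (x) x 100 (y) x 46 mm, 1.1 kg, standing loose on rubber feet. Origin: centre of its underside, z up; two small lamps on top toward -x. The latched pack's origin is 12 mm toward +x of the charger's and 21 mm above it.
- charger_rim (a point): Centre of the charger's socket at its rim, 49 mm above the bench. Socket: black rim 44 (x) x 66 (y) mm, clear opening 36 x 45 mm with a 3 mm chamfer, open upward; on its floor sprung terminals push a pack up. Latched, the pack's origin is 28 mm below the rim, its head 8 mm above it, pushed up with 7 N against the hooks. The compressor's socket is alike.
- compressor: Airbrush compressor: grey box 150 (x) x 116 (y) x 76 mm, fixed, black bumper at the foot. Origin: centre of its underside, z up. At -x gauge, regulator knob and brass outlet (to 95 mm from the origin); at x = +64 mm a black carrying handle along y, up to z = 101 mm; in its top a battery socket like the charger's, the same way round (66 mm along y).
- compressor_bay (a point): On the axis of the compressor's socket, level with the housing's flat top, 76 mm above the bench. The socket is set higher or lower from one compressor to the next, not measured: its rim is 0 to 18 mm above this point. The pack's origin meets the terminals 24 mm below the rim and is fully down (rubber stop) 34 mm below the rim, so 16 to 34 mm below this point: feel for it.
- terminals (a joint): Sprung terminals in the compressor's socket: 0 = up (empty), 0.010 m = rubber stop. 4 N to start, 0.8 N more per mm, 12 N at the stop; they bend above 32 N. They must be past 0.007 when the buttons are let out, else the hooks miss and the pack is pushed back up. With a latched pack they read 0.004.
- cup: Pinkish unglazed clay cup, 71 mm wide, 77 mm high; origin at the centre of its foot. Bystander.
- jar: Small orange-brown jar with a pale cap, 62 mm wide, 68 mm high; origin at the centre of its foot. Bystander.
- tape: Roll of blue tape lying flat, 108 mm wide, 24 mm high; origin at the centre of its underside. Bystander.
- rib: Flat oval wooden potter's rib, 68 x 90 x 8 mm; origin at the centre of its underside. Bystander.
There are look-alikes about, which are no part of the job. Leave any green or turquoise look-alike of the pack alone.

How it is judged:
On the way:
1. the pack is drawn up out of the charger, the charger left standing (z of pack in the frame of charger above 0.07 m), for 0.2 s.
At the end, for the whole second after the job is handed in: the pack stands upright (within 5 degrees) in the compressor's socket within 6 mm of its axis, at rest, latched: both buttons out to within 1.5 mm and the terminals held down between 2 and 6.5 mm by the pack; the charger stands flat (horizontal distance between pack and compressor_bay below 0.006 m and angle between pack's own z axis and vertical below 0.09 rad and value of joint terminals between 0.002 and 0.0065 m and value of joint each of button_left, button_right below 0.0015 m and linear speed of pack below 0.02 m/s and angle between charger's own z axis and vertical below 0.1 rad); the robot touches nothing.
It fails at once if the charger is lifted off the bench (height (world z) of charger above 0.012 m).
It fails at once if the charger is shoved or dragged more than 3 cm (distance of charger from where it was at the start of the episode above 0.03 m).
It fails at once if the pack is pressed on the compressor's terminals hard enough to bend them (contact force between pack and terminal_block above 32 N).
It fails at once if the cup, the jar, the tape roll or the wooden rib is moved by more than 3 cm (distance of any of cup, jar, tape, rib from where it was at the start of the episode above 0.03 m).
It also fails if it takes over 51 s, if anything falls off the work surface, if the arm or the gripper's body presses on something with over 40 N, if the wrist force passes 120 N, or if a joint passes its speed limit or range.

## Working session

There is one attempt and no reset: what is moved stays moved. The work goes in short steps, Python scripts to look and compute and a tool call to move; the robot and the scene stay as the last step left them, time stands still between calls to the robot, and variables do not carry over. Pictures are saved under pics/ and viewed, at most 10 in all, crops included, and the job is handed in when it is done.

Besides the shell and the picture viewer there is one more tool, called as name(argument=value, ...) on one line, values as JSON. send_rows: Moves the arm, as the interface text tells. Its arguments: {"type":"object","properties":{"rows":{"type":"array","items":{"type":"array"}}},"required":["rows"]}

```bash
mkdir -p pics; python3 - <<'E'
from rig import sensors, imaging, r
import cv2,numpy as np
s=sensors.get_state(); print({k:np.round(v,3).tolist() for k,v in s.items()})
for n in("scene","side"):
    cv2.imwrite(f"pics/{n}0.png",imaging.grab_frame(n)[:,:,::-1]); c=imaging.get_calibration(n); print(n,c["fx"],c["cx"],c["cy"],np.round(c["extrinsics"],3).tolist())
E
```

```text
{'t': 0.0, 'joints': [-1.455, 0.159, 1.598, 0.0, 1.386, -0.21], 'joint_vel': [-0.003, 0.002, -0.0, 0.001, -0.001, 0.002], 'joint_efforts': [0.002, -39.599, -33.143, 0.0, 0.008, -0.0], 'tool_pos': [0.184, -0.544, 0.201], 'orientation': [-3.098, -0.509, -0.0], 'wrist_force': [-0.001, 0.749, -0.033], 'moment': [-0.003, 0.017, -0.054], 'finger_force': 0.0, 'width': 0.085}
scene 446.2799985873299 315.13902513287996 248.24275932859007 [[-0.859, -0.511, 0.018, 0.517], [-0.355, 0.57, -0.741, 0.21], [0.368, -0.643, -0.672, 0.932], [0.0, 0.0, 0.0, 1.0]]
side 625.064006665006 319.6290447329757 237.96224594839586 [[-0.92, -0.391, -0.016, 0.539], [-0.208, 0.525, -0.825, 0.145], [0.331, -0.756, -0.565, 1.463], [0.0, 0.0, 0.0, 1.0]]
```

View pics/scene0.png

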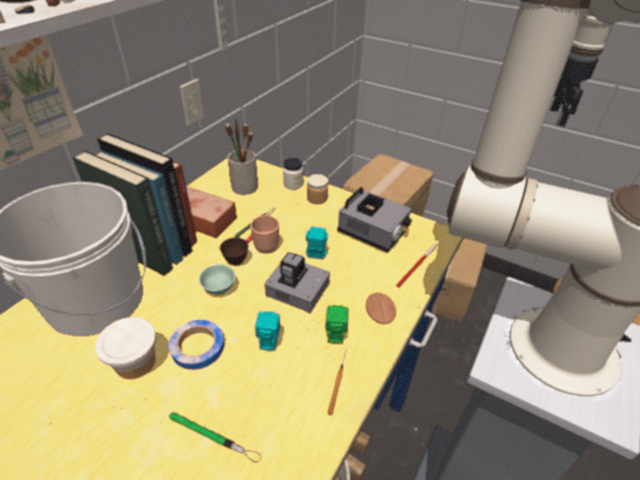

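View pics/side0.png

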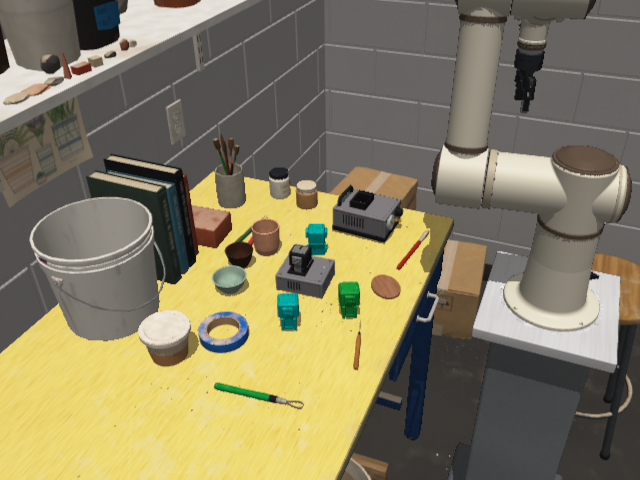

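The dark pack in the charger is at scene (292,268). The look-alikes are turquoise at (317,241) and (267,330), and green at (337,323). The black compressor socket and handle are at (370,203). I choose the dark pack in the grey charger and will check it in a close crop.

```bash
cat > h.py <<'E'
import numpy as np,cv2
from rig import sensors, imaging, r
def ray(c,u,v):
    E=c["extrinsics"];R=E[:3,:3];d=R.T@np.array([(u-c["cx"])/c["fx"],(v-c["cy"])/c["fy"],1]);return -R.T@E[:3,3],d
def plane(c,u,v,z):
    o,d=ray(c,u,v);return o+d*(z-o[2])/d[2]
def proj(c,p):
    E=c["extrinsics"];q=E[:3,:3]@np.asarray(p)+E[:3,3];return [c["fx"]*q[0]/q[2]+c["cx"],c["fy"]*q[1]/q[2]+c["cy"]]
def tri(c1,p1,c2,p2):
    o1,d1=ray(c1,*p1);o2,d2=ray(c2,*p2)
    A=np.stack([d1,-d2],1);t=np.linalg.lstsq(A,o2-o1,rcond=None)[0]
    a,b=o1+t[0]*d1,o2+t[1]*d2;return (a+b)/2,np.linalg.norm(a-b)
E
python3 - <<'E'
from h import *
a=cv2.imread("pics/scene0.png");b=cv2.imread("pics/side0.png")
f=lambda im,x,y:cv2.resize(im[y:y+75,x:x+100],(400,300),interpolation=cv2.INTER_CUBIC)
cv2.imwrite("pics/crop0.png",np.vstack([np.hstack([f(a,250,240),f(a,325,180)]),np.hstack([f(b,260,232),f(b,320,177)])]))
c=imaging.get_calibration("scene");d=imaging.get_calibration("side")
print(plane(c,292,258,.097),plane(c,372,203,.085))
print(plane(d,301,249,.097),plane(d,361,200,.085))
for p in [(317,241),(267,330),(337,323)]: print(plane(c,*p,.03))
E
```

```text
[0.57266789 0.15127351 0.097     ] [ 0.51649602 -0.14241372  0.085     ]
[0.56848423 0.15055691 0.097     ] [ 0.51954679 -0.13249991  0.085     ]
[0.59248673 0.00701524 0.03      ]
[0.53865525 0.30015737 0.03      ]
[0.42457486 0.20882893 0.03      ]
```

View pics/crop0.png

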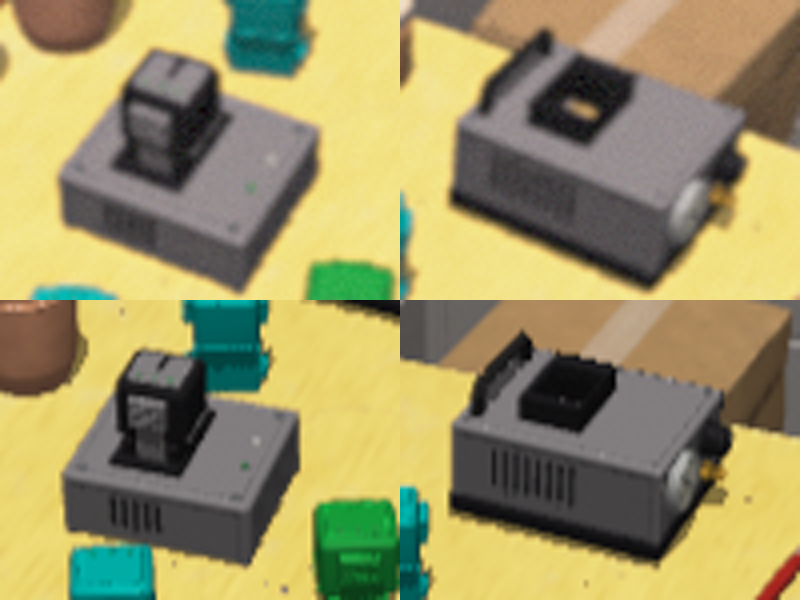

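The crop confirms the dark pack in the grey charger (scene about (292,258)). The compressor's socket rim stands clearly above its housing (scene about (371,204)). Next I measure yaws, then move up for a wrist view.

```bash
python3 - <<'E'
from h import *
c=imaging.get_calibration("scene");d=imaging.get_calibration("side")
for n,k,p,q,z in[("ch",c,(265.5,284.5),(310,302),.046),("ch",d,(276.2,275.2),(322,283.2),.046),("co",c,(339.2,210.5),(390,231.7),.076),("co",d,(334,208.2),(387,219),.076)]:
    P,Q=plane(k,*p,z),plane(k,*q,z);v=P-Q;print(n,np.linalg.norm(v),np.degrees(np.arctan2(v[1],v[0])))
w=imaging.get_calibration("wrist");E=w["extrinsics"];s=sensors.get_state()
R=cv2.Rodrigues(s["orientation"])[0];o=-E[:3,:3].T@E[:3,3]
print("cam in tool",R.T@(o-s["tool_pos"]),"\n",R.T@E[:3,:3].T,w["fx"]);print(R)
E
```

```text
ch 0.11079200675406543 4.242678634269625
ch 0.11338133747572907 6.272300320552056
co 0.14565698468498445 -3.4404821328328494
co 0.14793664561545758 0.34257136664724075
cam in tool [ 0.08274907  0.00055488 -0.17159541] 
 [[ 2.39957247e-05 -9.46305532e-01 -3.23273628e-01]
 [ 9.99999719e-01  2.65013965e-04 -7.01537160e-04]
 [ 7.49540522e-04 -3.23273521e-01  9.46305273e-01]] 384.87316457551435
[[ 9.47403462e-01  3.20041639e-01 -1.69793102e-04]
 [ 3.20041457e-01 -9.47402029e-01  1.69171961e-03]
 [ 3.80558388e-04 -1.65708185e-03 -9.99998555e-01]]
```

send_rows(rows=[[[3.5,4,2],[0,0,-0.035],8.5],[[3.5,4,2],[0,0,-0.035],8.5],[[3.5,4,1],[0,0,-0.035],8.5],[[3.5,4,1],[0,0,-0.035],8.5],[[3.5,4,1],[0,0,-0.035],8.5],[[3.5,4,1],[0,0,-0.035],8.5],[[3.5,4,0],[0,0,-0.035],8.5],[[3.5,4,0],[0,0,-0.035],8.5],[[3.5,4,0],[0,0,-0.035],8.5],[[3.1,4,0],[0,0,-0.035],8.5]])

```text
t: 1.35
tool_pos: [0.5308, -0.1431, 0.2812]
orientation: [-3.141, 0.039, 0.001]
wrist_force: [-0.0, -0.1, 0.4]
width: 0.0853
finger_force: 0.0
```

send_rows(rows=[[[0,0,0],[0,0,0],8.5],[[0,0,0],[0,0,0],8.5]])

```text
t: 1.6
tool_pos: [0.5296, -0.145, 0.2812]
orientation: [3.141, -0.037, -0.002]
wrist_force: [-0.3, -0.4, -1.2]
width: 0.0849
finger_force: 0.0
```

```bash
python3 - <<'E'
from h import *
c=imaging.get_calibration("wrist");im=imaging.grab_frame("wrist")[:,:,::-1].copy()
import pickle;pickle.dump(c,open("w1.pkl","wb"));cv2.imwrite("pics/w1.png",im)
s=sensors.get_state();print(s["t"],s["tool_pos"],s["orientation"])
E
```

```text
1.65 [ 0.52944305 -0.14542829  0.28136794] [ 3.14126654e+00 -3.91689018e-02 -1.27396179e-03]
```

View pics/w1.png

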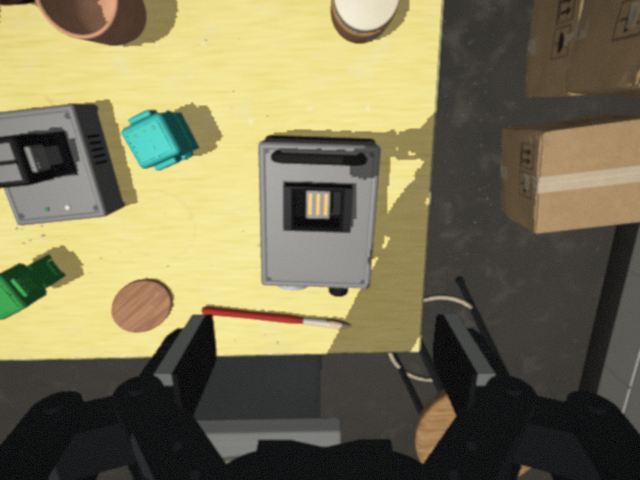

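The wrist view shows the compressor with its handle at (320,156). Its socket rim is at (285–355, 183–231) with golden terminals inside. The charger is at left, around (60,165), and the turquoise look-alike is at (160,138).

```bash
python3 - <<'E'
from h import *
import pickle
w=pickle.load(open("w1.pkl","rb"));im=cv2.imread("pics/w1.png");g=cv2.cvtColor(im,6)
m=(g<75).astype(np.uint8);m[:172]=0;m[245:]=0;m[:,:275]=0;m[:,365:]=0
cs,_=cv2.findContours(m,0,2);c=max(cs,key=cv2.contourArea);print(cv2.boundingRect(c),cv2.minAreaRect(c))
q=cv2.approxPolyDP(cv2.convexHull(c),5,True)[:,0];print(q.tolist())
# housing outline, grey vs yellow/dark
o,_=ray(w,320,240);print("cam",o)
for z in(.076,.085,.094):print(z,np.round([plane(w,*p,z) for p in q],4)[:,:2].tolist())
for n in("scene","side"):
    k=imaging.get_calibration(n);im=cv2.imread(f"pics/{n}0.png");g=cv2.cvtColor(im,6)
    for z in(.076,.085,.094):print(n,z,np.round([proj(k,[*plane(w,*p,z)[:2],z]) for p in q],1).tolist())
f=lambda n,x,y:cv2.resize(cv2.imread(f"pics/{n}0.png")[y:y+40,x:x+55],(400,290),interpolation=cv2.INTER_CUBIC)
cv2.imwrite("pics/rim.png",np.hstack([f("scene",345,185),f("side",340,182)]))
E
```

```text
(284, 182, 70, 50) ((318.04150390625, 206.461669921875), (69.90410614013672, 48.32136154174805), 2.2906100749969482)
[[284, 183], [352, 184], [349, 231], [285, 229]]
cam [ 0.61274214 -0.14769149  0.45272662]
0.076 [[0.5424, -0.1061], [0.5399, -0.1731], [0.4912, -0.17], [0.4949, -0.1044]]
0.085 [[0.5441, -0.1071], [0.5416, -0.1725], [0.4941, -0.1695], [0.4977, -0.1054]]
0.094 [[0.5458, -0.1081], [0.5433, -0.1719], [0.497, -0.169], [0.5005, -0.1065]]
scene 0.076 [[356.5, 209.8], [368.7, 197.1], [384.9, 203.5], [372.9, 216.2]]
scene 0.085 [[356.3, 206.5], [368.3, 194.3], [384.2, 200.5], [372.4, 212.8]]
scene 0.094 [[356.2, 203.3], [367.9, 191.4], [383.5, 197.4], [372.0, 209.3]]
side 0.076 [[349.6, 206.0], [359.0, 194.4], [375.4, 198.2], [366.1, 209.7]]
side 0.085 [[349.1, 202.8], [358.4, 191.5], [374.4, 195.3], [365.3, 206.4]]
side 0.094 [[348.7, 199.6], [357.8, 188.7], [373.4, 192.3], [364.5, 203.1]]
```

View pics/rim.png

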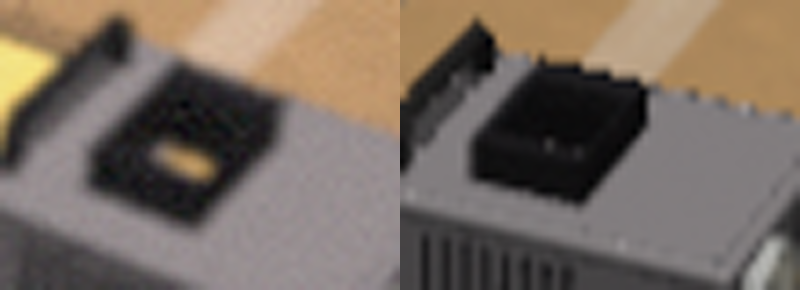

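Rim top edge is about 0.088 high (12–13 mm above the housing), with its centre near (0.519, -0.139). Now over to the charger.

send_rows(rows=[[[1,5,0],[0,0,0.02],8.5],[[1,5,0],[0,0,0.02],8.5],[[1,5,0],[0,0,0.02],8.5],[[1,5,0],[0,0,0.02],8.5],[[1,5,0],[0,0,0.02],8.5],[[0,4.5,0],[0,0,0.01],8.5],[[0,0,0],[0,0,0],8.5],[[0,0,0],[0,0,0],8.5]])

```text
t: 2.65
tool_pos: [0.5801, 0.1487, 0.2816]
orientation: [3.138, 0.132, -0.0]
wrist_force: [-0.1, -0.7, 0.1]
width: 0.0848
finger_force: 0.0
```

```bash
python3 - <<'E'
from h import *
import pickle
c=imaging.get_calibration("wrist");im=imaging.grab_frame("wrist")[:,:,::-1].copy()
pickle.dump(c,open("w2.pkl","wb"));cv2.imwrite("pics/w2.png",im)
cv2.imwrite("pics/w2c.png",cv2.resize(im[90:330,170:490],(800,600),interpolation=cv2.INTER_CUBIC))
s=sensors.get_state();print(s["t"],s["tool_pos"],s["orientation"])
# compressor yaw from housing edges in w1
w=pickle.load(open("w1.pkl","rb"));im=cv2.imread("pics/w1.png");hsv=cv2.cvtColor(im,40)
g=cv2.cvtColor(im,6)
m=((hsv[:,:,1]<60)&(g>85)).astype(np.uint8)
def edge(cols):
    P=[]
    for v in range(175,275):
        r_=np.where(m[v,cols[0]:cols[1]])[0]
        if len(r_):P.append((cols[0]+(r_[0] if cols[2] else r_[-1]),v))
    P=np.array(P,float);W=np.array([plane(w,*p,.076)[:2] for p in P])
    k=cv2.fitLine(W.astype(np.float32),cv2.DIST_HUBER,0,.001,.001).ravel();return np.degrees(np.arctan(k[1]/k[0])),W.mean(0)
print(edge((250,282,1)),edge((358,384,0)))
E
```

```text
2.7 [0.58016559 0.14843379 0.28169947] [ 3.13830127e+00  1.31226457e-01 -7.03264844e-05]
(np.float32(-3.5461905), array([ 0.49953526, -0.07958564])) (np.float32(-3.4874322), array([ 0.49682424, -0.19490158]))
```

View pics/w2c.png

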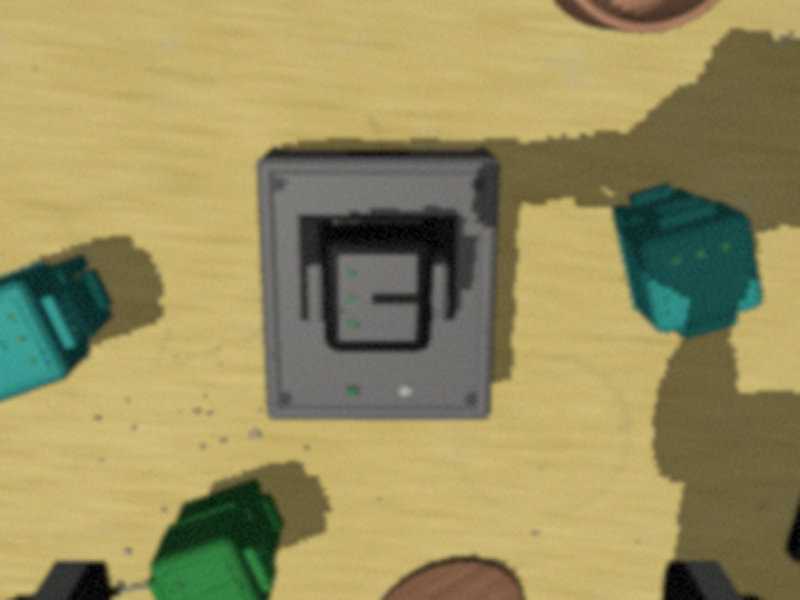

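The crop shows the pack's head (325–432 × 215–350) in the charger (262–497 × 155–417), with the lamps on the -x side (352,390) and (404,390). The look-alikes are clear to the sides.

```bash
python3 - <<'E'
from h import *
import pickle
w=pickle.load(open("w2.pkl","rb"));im=cv2.imread("pics/w2.png");hsv=cv2.cvtColor(im,40)
m=((hsv[:,:,1]<70)).astype(np.uint8)
def edge(rng,a,b,first,rows,z=.046):
    P=[]
    for v in range(*rng):
        s=m[v,a:b] if rows else m[a:b,v]
        k=np.where(s)[0]
        if len(k):
            e=a+(k[0]-.5 if first else k[-1]+.5);P.append((e,v) if rows else (v,e))
    W=np.array([plane(w,*p,z)[:2] for p in P]).astype(np.float32)
    k=cv2.fitLine(W,cv2.DIST_HUBER,0,.001,.001).ravel();return np.degrees(np.arctan2(k[1],k[0])),W.mean(0)
print("L",edge((170,245),265,290,1,1)); print("R",edge((175,245),350,375,0,1)); print("B",edge((285,360),230,265,0,0))
f=lambda x,y,z:np.round(plane(w,x/2.5+170,y/2.5+90,z),4)
print("top edge",f(380,158,.046),f(380,150,0.04))
print("head L,R,B",f(325,320,.094),f(431,320,.094),f(378,350,.095)); 
print("rim L,R",f(302,310,.049),f(456,310,.049))
E
```

```text
L (np.float32(4.632291), array([0.5552595, 0.2000611], dtype=float32))
R (np.float32(4.845062), array([0.5610218 , 0.09924606], dtype=float32))
B (np.float32(-86.267494), array([0.50162905, 0.14395472], dtype=float32))
top edge [0.6173 0.1535 0.046 ] [0.62   0.1538 0.04  ]
head L,R,B [0.5594 0.1699 0.094 ] [0.5629 0.1289 0.094 ] [0.5493 0.1484 0.095 ]
rim L,R [0.5502 0.182  0.049 ] [0.5558 0.1153 0.049 ]
```

Pack is at (0.5717, 0.1505) with yaw 4.7°. The socket is at (0.519, -0.1386) with yaw -3.5°. Descending.

send_rows(rows=[[[-0.4,0.1,-5],[0,0,0],8.5],[[-0.4,0.1,-5],[0,0,0],8.5],[[0,0,-4],[0,0,0],8.5],[[0,0,-3],[0,0,0],8.5],[[0,0,-2.5],[0,0,0],8.5],[[0,0,-1.5],[0,0,0],8.5],[[0,0,-1],[0,0,0],8.5],[[0,0,0],[0,0,0],8.5],[[0,0,0],[0,0,0],8.5]])

```text
t: 3.82
tool_pos: [0.5729, 0.1522, 0.0628]
orientation: [-3.139, -0.135, -0.003]
wrist_force: [-0.5, 0.3, -0.7]
width: 0.0852
finger_force: 0.0
```

```bash
python3 - <<'E'
from h import *
im=imaging.grab_frame("wrist")[:,:,::-1];k=imaging.grab_frame("side")[:,:,::-1]
cv2.imwrite("pics/g1.png",np.hstack([cv2.resize(im[100:480,120:520],(400,380)),cv2.resize(k[190:310,240:366],(400,380),interpolation=2)]))
print(sensors.get_state()["tool_pos"])
E
```

```text
[0.5728124  0.15233299 0.06274914]
```

View pics/g1.png

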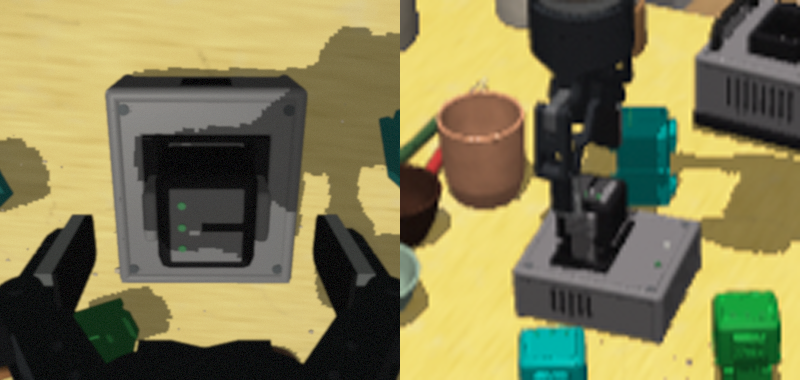

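The left half shows the pack's head centred between the open fingers (head x 158–255, pads at 85 and 325). In the right half the finger is beside the pack, clear of the cup. I'll check the x alignment numerically.

```bash
python3 - <<'E'
from h import *
w=imaging.get_calibration("wrist");f=lambda x,y,z:np.round(plane(w,x+120,y+100,z),4)
a=np.radians(4.7);X=np.array([np.cos(a),np.sin(a),0]);Y=np.array([-X[1],X[0],0])
print("L,R,B",f(158,225,.094),f(255,225,.094),f(206,267,.095),"chargerB",f(206,281,.046),"L/R",f(118,180,.046),f(297,180,.046))
t=sensors.get_state()["tool_pos"]
for d in(.042,-.042):
  for xx in(.011,-.011): print(np.round(np.array(proj(w,t+X*xx+Y*d+[0,0,.013]))-[120,100]))
E
```

```text
L,R,B [0.568  0.1707 0.094 ] [0.5715 0.1303 0.094 ] [0.5497 0.1489 0.095 ] chargerB [0.5028 0.1446 0.046 ] L/R [0.564  0.1974 0.046 ] [0.5723 0.1017 0.046 ]
[110. 175.]
[113. 218.]
[296. 176.]
[292. 219.]
```

```bash
python3 - <<'E'
from h import *
k=imaging.get_calibration("side");a=np.radians(4.8);X=np.array([np.cos(a),np.sin(a),0]);Y=np.array([-X[1],X[0],0]);t=sensors.get_state()["tool_pos"]
g=lambda p:np.round((np.array(proj(k,p))-[240,190])*[400/126,380/120]+[400,0])
for dz in(0,.013,.025,.04): print(dz,g(t+Y*.05+X*.011+[0,0,dz]),g(t+Y*.05-X*.011+[0,0,dz]))
im=imaging.grab_frame("side")[:,:,::-1];w=imaging.grab_frame("wrist")[:,:,::-1]
cv2.imwrite("pics/g2.png",np.hstack([cv2.resize(w[280:400,130:250],(400,400),interpolation=2),cv2.resize(im[215:285,270:340],(400,400),interpolation=2)]))
h=lambda p:np.round((np.array(proj(k,p))-[270,215])*400/70+[400,0])
for dz in(0,.013,.025,.04): print(dz,h(t+Y*.05+X*.011+[0,0,dz]),h(t+Y*.05-X*.011+[0,0,dz]))
E
```

```text
0 [552. 260.] [580. 265.]
0.013 [551. 246.] [579. 251.]
0.025 [551. 232.] [579. 238.]
0.04 [550. 216.] [578. 221.]
0 [502. 325.] [553. 335.]
0.013 [501. 300.] [552. 310.]
0.025 [500. 277.] [551. 286.]
0.04 [498. 247.] [549. 256.]
```

View pics/g2.png

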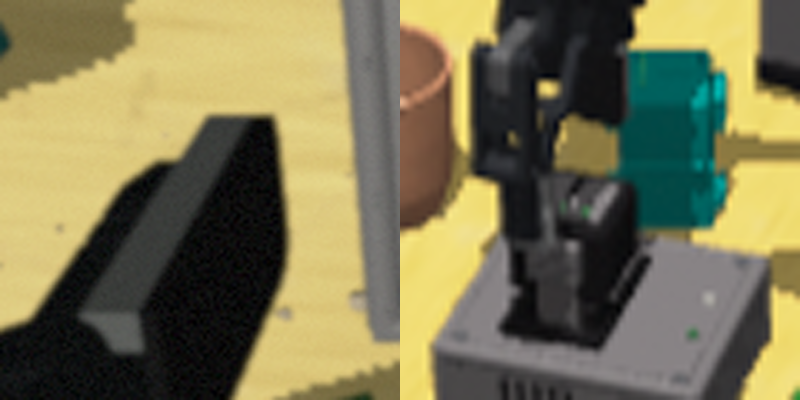

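The wrist crop shows the open pad's tip edge at full-frame (212,315)–(216,359), and the side crop shows the finger ending near (520,240). Both put the open fingertip well behind the TCP. I'll close to 5.9 cm, which is still clear of the buttons, and check again.

send_rows(rows=[[[-0.1,-0.1,0],[0,0,0],5.9],[[0,0,0],[0,0,0],5.9],[[0,0,0],[0,0,0],5.9],[[0,0,0],[0,0,0],5.9],[[0,0,0],[0,0,0],5.9]])

```text
t: 4.65
tool_pos: [0.571, 0.1513, 0.0617]
orientation: [-3.139, -0.135, 0.0]
wrist_force: [0.6, -0.4, 0.3]
width: 0.0592
finger_force: 0.0
```

```bash
python3 - <<'E'
from h import *
k=imaging.get_calibration("side");a=np.radians(4.8);X=np.array([np.cos(a),np.sin(a),0]);Y=np.array([-X[1],X[0],0]);t=sensors.get_state()["tool_pos"]
wc=imaging.get_calibration("wrist")
im=imaging.grab_frame("side")[:,:,::-1];w=imaging.grab_frame("wrist")[:,:,::-1]
cv2.imwrite("pics/g3.png",np.hstack([cv2.resize(w[200:400,180:460],(500,357),interpolation=2),cv2.resize(im[222:284,275:327],(300,357),interpolation=2)]))
h=lambda p:np.round((np.array(proj(k,p))-[275,222])*300/52+[500,0])
g=lambda p:np.round((np.array(proj(wc,p))-[180,200])*500/280)
for dz in(0,.013,.025,.04): print(dz,"side",h(t+Y*.037+X*.011+[0,0,dz]),h(t+Y*.037-X*.011+[0,0,dz]),"wrist",g(t+Y*.0295+X*.011+[0,0,dz]),g(t+Y*.0295-X*.011+[0,0,dz]))
print(t,sensors.get_state()["width"])
E
```

```text
0 side [591. 271.] [641. 281.] wrist [146. 115.] [150. 188.]
0.013 side [590. 246.] [640. 255.] wrist [138. 135.] [143. 212.]
0.025 side [588. 222.] [639. 232.] wrist [130. 156.] [135. 237.]
0.04 side [587. 192.] [638. 202.] wrist [117. 187.] [124. 274.]
[0.57100801 0.15127161 0.06167217] 0.05892595915069061
```

View pics/g3.png

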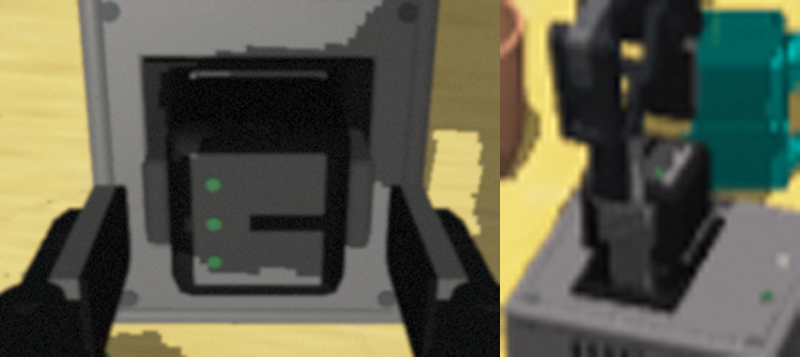

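The pads are at crop cols 128 and 388 with the buttons inside them at 145 and 370, and they straddle the pack symmetrically. Pad depth is uncertain visually, so I'll close and see at what width contact comes. About 51 mm means the buttons, 42 mm means only the head.

send_rows(rows=[[[0,0,0],[0,0,0],5.0],[[0,0,0],[0,0,0],4.4],[[0,0,0],[0,0,0],4.0],[[0,0,0],[0,0,0],4.0]])

```text
t: 5.25
tool_pos: [0.5712, 0.1513, 0.062]
orientation: [-3.139, -0.135, -0.001]
wrist_force: [-0.5, -1.3, 1.7]
width: 0.0406
finger_force: 31.6
```

Width 40.6 mm means the pads hold only the top of the head, above the buttons. Reopen, go lower in force-checked steps, and try again.

send_rows(rows=[[[0,0,0],[0,0,0],6.2],[[0,0,0],[0,0,0],6.2],[[0,0,0],[0,0,0],6.2],[[0,0,-0.4],[0,0,0],6.2],[[0,0,-0.4],[0,0,0],6.2],[[0,0,-0.3],[0,0,0],6.2],[[0,0,0],[0,0,0],6.2]])

```text
t: 6.12
tool_pos: [0.5707, 0.1512, 0.0502]
orientation: [3.139, 0.135, -0.001]
wrist_force: [-0.0, 0.5, -0.2]
width: 0.0621
finger_force: 0.0
```

send_rows(rows=[[[0,0,0],[0,0,0],5.0],[[0,0,0],[0,0,0],4.4],[[0,0,0],[0,0,0],4.0],[[0,0,0],[0,0,0],4.0]])

```text
t: 6.62
tool_pos: [0.5713, 0.1513, 0.052]
orientation: [3.139, 0.135, 0.001]
wrist_force: [-2.7, 0.5, 7.3]
width: 0.0446
finger_force: 60.1
```

Contact on the buttons, with the pads already dragging the pack down a little (7 N). Press down gently.

send_rows(rows=[[[0,0,-0.1],[0,0,0],4.0],[[0,0,-0.1],[0,0,0],4.0],[[0,0,-0.1],[0,0,0],4.0],[[0,0,0],[0,0,0],4.0],[[0,0,0],[0,0,0],4.0]])

```text
t: 7.25
tool_pos: [0.5726, 0.1514, 0.0513]
orientation: [3.138, 0.136, 0.005]
wrist_force: [-5.6, -0.4, 16.5]
width: 0.0445
finger_force: 58.8
```

```bash
python3 - <<'E'
from h import *
k=imaging.get_calibration("side");sc=imaging.get_calibration("scene");wc=imaging.get_calibration("wrist");s=sensors.get_state();t=s["tool_pos"];R=cv2.Rodrigues(s["orientation"])[0];Y=R[:,1]*np.sign(R[1,1]);X=R[:,0]*np.sign(R[0,0])
im=imaging.grab_frame("side")[:,:,::-1];S=imaging.grab_frame("scene")[:,:,::-1];w=imaging.grab_frame("wrist")[:,:,::-1]
cv2.imwrite("pics/g4s.png",im);cv2.imwrite("pics/g4w.png",w);cv2.imwrite("pics/g4c.png",S)
a=cv2.resize(w[180:400,180:460],(800,360)[:1]+(360,) if 0 else (458,360),interpolation=2)
b=cv2.resize(im[230:290,275:332],(342,360),interpolation=2)
c=cv2.resize(S[240:280,270:320],(300,240),interpolation=2)
out=np.zeros((600,800,3),np.uint8);out[:360,:458]=a;out[:360,458:800]=b;out[360:600,:300]=c;
# side frame before (g3 side crop) for comparison
g=cv2.imread("pics/g3.png")[:,500:];out[360:600,300:500]=cv2.resize(g,(200,240))
cv2.imwrite("pics/g4.png",out)
for dz in(0,.013,.025,.035):
    p=t+Y*.022+[0,0,dz];q=t+Y*.03+[0,0,dz]
    print(dz,"w",np.round((np.array(proj(wc,p))-[180,180])*458/280),"side",np.round((np.array(proj(k,q))-[275,230])*6+[458,0]),"scene",np.round((np.array(proj(sc,q))-[270,240])*6+[0,360]))
print(s["wrist_force"],s["width"])
E
```

```text
0 w [161. 172.] side [582. 249.] scene [ 96. 608.]
0.013 w [155. 192.] side [581. 223.] scene [ 95. 583.]
0.025 w [150. 214.] side [580. 198.] scene [ 94. 560.]
0.035 w [145. 234.] side [579. 178.] scene [ 93. 541.]
[-5.568785   -0.40063312 16.47694352] 0.04452348953323855
```

View pics/g4.png

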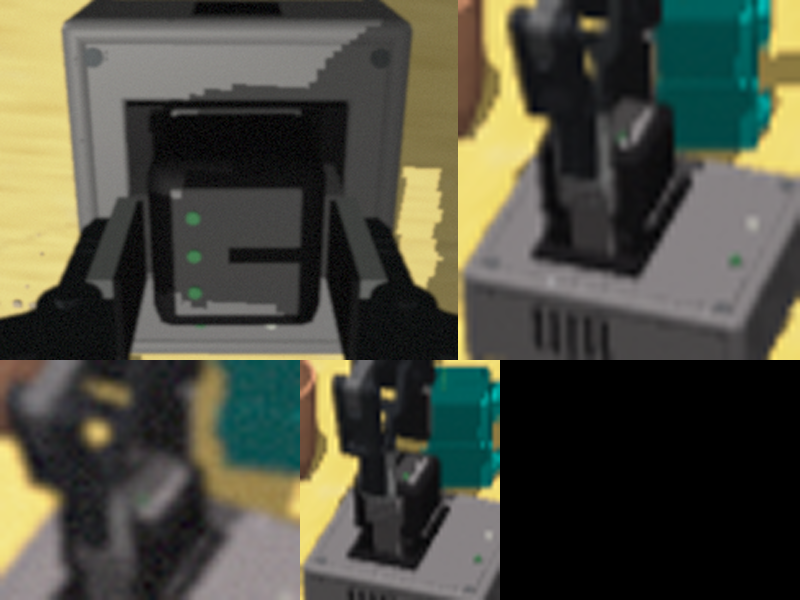

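Wrist panel: pads on both sides of the head (cols 145 and 325). Side panel: finger covers the upper part of the button, tip around (580,185), well above the rim, so it isn't resting on the charger. I'll check numerically whether the pack has gone down relative to the charger.

```bash
python3 - <<'E'
from h import *
a=cv2.imread("pics/side0.png",0).astype(np.float32);b=cv2.imread("pics/g4s.png",0).astype(np.float32)
def ecc(x0,x1,y0,y1,b=b,a=a):
    M=np.eye(2,3,dtype=np.float32)
    try:c,M=cv2.findTransformECC(a[y0:y1,x0:x1],b,np.array([[1,0,x0],[0,1,y0]],np.float32),0,(3,200,1e-5),None,3);return np.round([c,M[0,2]-x0,M[1,2]-y0],2)
    except Exception as e:return str(e)[-60:]
print("pack",ecc(297,314,244,270),ecc(300,315,246,260));print("charger",ecc(312,336,258,292),ecc(272,330,276,296))
k=imaging.get_calibration("side");print(np.array(proj(k,[.57,.15,.092]))-proj(k,[.57,.15,.097]),proj(k,[.5717,.1505,.097]))
print(np.array(proj(k,[.575,.15,.097]))-proj(k,[.57,.15,.097]),np.array(proj(k,[.57,.155,.097]))-proj(k,[.57,.15,.097]))
E
```

```text
pack [ 0.62 -0.62  2.09] [ 0.92 -0.03  1.12]
charger [ 0.99 -0.02  0.03] [ 1.   -0.06 -0.05]
[0.07080124 1.71495796] [np.float64(299.77586087111143), np.float64(248.69693993536407)]
[-1.91630616 -0.45038245] [-0.87412405  1.13746394]
```

The pack is down about 3.5–6 mm and the charger hasn't moved. The buttons aren't fully in yet (44.5 mm), so press a little more.

send_rows(rows=[[[0,0,-0.1],[0,0,0],3.8],[[0,0,-0.1],[0,0,0],3.8],[[0,0,0],[0,0,0],3.8],[[0,0,0],[0,0,0],3.8]])

```text
t: 7.9
tool_pos: [0.5731, 0.1508, 0.0484]
orientation: [3.138, 0.135, 0.007]
wrist_force: [-2.7, -2.8, 10.5]
width: 0.0407
finger_force: 63.3
```

Clicked: 40.7 mm, both buttons in. Draw up slowly and watch the force.

send_rows(rows=[[[0,0,0.4],[0,0,0],3.8],[[0,0,0.3],[0,0,0],3.8],[[0,0,0.3],[0,0,0],3.8],[[0,0,0],[0,0,0],3.8]])

```text
t: 8.4
tool_pos: [0.5719, 0.1506, 0.0563]
orientation: [3.137, 0.135, 0.003]
wrist_force: [1.4, -5.2, 3.4]
width: 0.0404
finger_force: 62.4
```

send_rows(rows=[[[0,0,0.5],[0,0,0],3.8],[[0,0,0.5],[0,0,0],3.8],[[0,0,0.5],[0,0,0],3.8],[[0,0,0],[0,0,0],3.8]])

```text
t: 8.9
tool_pos: [0.5706, 0.1509, 0.0699]
orientation: [3.138, 0.135, -0.001]
wrist_force: [2.5, -3.7, -1.5]
width: 0.0401
finger_force: 61.9
```

```bash
python3 - <<'E'
from h import *
a=cv2.imread("pics/side0.png",0).astype(np.float32);b=cv2.cvtColor(imaging.grab_frame("side"),7).astype(np.float32)
def ecc(x0,x1,y0,y1):
    M=np.eye(2,3,dtype=np.float32)
    c,M=cv2.findTransformECC(a[y0:y1,x0:x1],b,np.array([[1,0,x0],[0,1,y0]],np.float32),0,(3,200,1e-5),None,3);return np.round([c,M[0,2]-x0,M[1,2]-y0],2)
print(ecc(312,336,258,292),ecc(272,330,276,296));s=sensors.get_state();print(s["wrist_force"],s["tool_pos"],s["width"])
E
```

```text
[0.99 0.07 0.17] [0.99 0.07 0.15]
[ 3.65701732 -4.10828819 -2.26722773] [0.57060353 0.15086681 0.06989737] 0.04051003077865166
```

Charger is still in place and the force is just the pack's weight. Continue up.

send_rows(rows=[[[0,0,1],[0,0,0],3.8],[[0,0,1],[0,0,0],3.8],[[0,0,1.5],[0,0,0],3.8],[[0,0,2],[0,0,0],3.8],[[0,0,2],[0,0,0],3.8],[[0,0,2],[0,0,0],3.8],[[0,0,1.5],[0,0,0],3.8],[[0,0,0],[0,0,0],3.8],[[0,0,0],[0,0,0],3.8]])

```text
t: 10.07
tool_pos: [0.5705, 0.1512, 0.18]
orientation: [-3.139, -0.135, 0.002]
wrist_force: [-0.3, 0.5, -4.0]
width: 0.0407
finger_force: 61.9
```

Pack is out. Carry it over the compressor's socket, turning -0.143 rad.

send_rows(rows=[[[-0.5,-2.9,0],[0,0,-0.0143],3.8],[[-0.7,-4,0],[0,0,-0.02],3.8],[[-0.8,-4.5,0],[0,0,-0.022],3.8],[[-0.8,-4.5,0],[0,0,-0.022],3.8],[[-0.8,-4.5,0],[0,0,-0.022],3.8],[[-0.7,-4,0],[0,0,-0.02],3.8],[[-0.5,-2.9,0],[0,0,-0.0143],3.8],[[-0.3,-1.6,0],[0,0,-0.0084],3.8],[[0,0,0],[0,0,0],3.8],[[0,0,0],[0,0,0],3.8]])

```text
t: 11.32
tool_pos: [0.52, -0.1366, 0.1804]
orientation: [-3.139, 0.088, 0.001]
wrist_force: [0.3, 0.4, -3.0]
width: 0.0402
finger_force: 62.1
```

```bash
python3 - <<'E'
from h import *
s=sensors.get_state();R=cv2.Rodrigues(s["orientation"])[0];print(s["tool_pos"],np.degrees(np.arctan2(R[1,0],R[0,0])),R[:,2],s["width"],s["wrist_force"])
im=imaging.grab_frame("side")[:,:,::-1];cv2.imwrite("pics/t1s.png",im);cv2.imwrite("pics/t1c.png",imaging.grab_frame("scene")[:,:,::-1]);cv2.imwrite("pics/t1w.png",imaging.grab_frame("wrist")[:,:,::-1])
# rows profile of dark pack against housing/top in scene & side, below predicted column
k=imaging.get_calibration("side");c=imaging.get_calibration("scene")
for z in(.14,.15,.16):print(z,[np.round(proj(q,[*s["tool_pos"][:2],z]),1).tolist() for q in(k,c)])
E
```

```text
[ 0.52004399 -0.13661561  0.18039053] -3.2213292012683397 [-4.23964945e-04  9.24286813e-04 -9.99999483e-01] 0.040206140768191255 [ 0.30254838  0.42811086 -2.98616604]
0.14 [[361.8, 181.4], [372.0, 186.0]]
0.15 [[361.9, 178.1], [372.4, 182.6]]
0.16 [[362.0, 174.8], [372.8, 179.2]]
```

send_rows(rows=[[[-0.05,-0.14,-1.5],[0,0,-0.005],3.8],[[0,0,-1.5],[0,0,0],3.8],[[0,0,-1.2],[0,0,0],3.8],[[0,0,-0.8],[0,0,0],3.8],[[0,0,-0.4],[0,0,0],3.8],[[0,0,0],[0,0,0],3.8]])

```text
t: 12.22
tool_pos: [0.5195, -0.1392, 0.1266]
orientation: [-3.14, 0.098, 0.0]
wrist_force: [0.2, 0.0, -2.9]
width: 0.0405
finger_force: 62.1
```

send_rows(rows=[[[0,0,-0.2],[0,0,0],3.8],[[0,0,-0.2],[0,0,0],3.8],[[0,0,-0.2],[0,0,0],3.8],[[0,0,0],[0,0,0],3.8]])

```text
t: 12.72
tool_pos: [0.5194, -0.1391, 0.1205]
orientation: [-3.14, 0.098, 0.001]
wrist_force: [-0.3, -0.3, -3.5]
width: 0.0406
finger_force: 62.0
```

send_rows(rows=[[[0,0.1,-0.2],[0,0,0],3.8],[[0,0,-0.2],[0,0,0],3.8],[[0,0,-0.2],[0,0,0],3.8],[[0,0,0],[0,0,0],3.8]])

```text
t: 13.22
tool_pos: [0.5196, -0.1388, 0.1146]
orientation: [3.139, -0.098, 0.0]
wrist_force: [-0.2, -4.8, -3.6]
width: 0.0405
finger_force: 61.9
```

send_rows(rows=[[[0,0,-0.2],[0,0,0],3.8],[[0,0,-0.2],[0,0,0],3.8],[[0,0,0],[0,0,0],3.8]])

```text
t: 13.6
tool_pos: [0.5196, -0.1388, 0.1107]
orientation: [3.139, -0.098, 0.0]
wrist_force: [0.3, -5.7, -3.7]
width: 0.0404
finger_force: 61.9
```

It's in the socket, with a slight side load in y. Relieve it and go on.

send_rows(rows=[[[0,-0.12,-0.2],[0,0,0],3.8],[[0,0,-0.2],[0,0,0],3.8],[[0,0,-0.2],[0,0,0],3.8],[[0,0,0],[0,0,0],3.8]])

```text
t: 14.1
tool_pos: [0.5192, -0.1388, 0.1042]
orientation: [-3.139, 0.098, 0.001]
wrist_force: [0.8, -1.9, -3.6]
width: 0.04
finger_force: 62.1
```

send_rows(rows=[[[0,0,-0.2],[0,0,0],3.8],[[0,0,-0.2],[0,0,0],3.8],[[0,0,0],[0,0,0],3.8]])

```text
t: 14.48
tool_pos: [0.5199, -0.1392, 0.1012]
orientation: [-3.14, 0.098, -0.001]
wrist_force: [-0.7, 0.3, 1.3]
width: 0.0403
finger_force: 62.7
```

Terminals felt at TCP z ≈ 0.102. Press on in small steps toward the stop, about 9 mm further.

send_rows(rows=[[[0,0,-0.2],[0,0,0],3.8],[[0,0,-0.2],[0,0,0],3.8],[[0,0,-0.2],[0,0,0],3.8],[[0,0,0],[0,0,0],3.8]])

```text
t: 14.98
tool_pos: [0.5201, -0.1395, 0.0954]
orientation: [3.14, -0.098, 0.002]
wrist_force: [-0.8, 1.4, 6.9]
width: 0.0406
finger_force: 63.2
```

send_rows(rows=[[[0,0,-0.15],[0,0,0],3.8],[[0,0,-0.15],[0,0,0],3.8],[[0,0,0],[0,0,0],3.8]])

```text
t: 15.35
tool_pos: [0.5203, -0.1396, 0.0928]
orientation: [3.14, -0.098, 0.003]
wrist_force: [-1.7, 1.7, 8.0]
width: 0.0403
finger_force: 63.5
```

send_rows(rows=[[[0,0,-0.1],[0,0,0],3.8],[[0,0,-0.05],[0,0,0],3.8],[[0,0,0],[0,0,0],3.8]])

```text
t: 15.72
tool_pos: [0.5206, -0.1397, 0.0924]
orientation: [3.139, -0.097, 0.003]
wrist_force: [-3.6, 2.5, 14.6]
width: 0.0403
finger_force: 64.1
```

At the stop, with about 18 N on the terminals. Open, following down slightly to offset the pads' backswing.

send_rows(rows=[[[0,0,-0.1],[0,0,0],8.0],[[0,0,-0.1],[0,0,0],8.0],[[0,0,0],[0,0,0],8.0],[[0,0,0],[0,0,0],8.0],[[0,0,0],[0,0,0],8.0]])

```text
t: 16.35
tool_pos: [0.5194, -0.1393, 0.088]
orientation: [-3.14, 0.098, 0.0]
wrist_force: [-0.3, 0.7, -0.6]
width: 0.0802
finger_force: 0.0
```

send_rows(rows=[[[0,0,1],[0,0,0],8.0],[[0,0,2],[0,0,0],8.0],[[0,0,4],[0,0,0],8.0],[[0,0,5],[0,0,0],8.0],[[0.5,0,5],[0,0,0],8.0],[[0.5,0,2],[0,0,0],8.0],[[0,0,0],[0,0,0],8.0],[[0,0,0],[0,0,0],8.0]])

```text
t: 17.35
tool_pos: [0.5288, -0.139, 0.2769]
orientation: [-3.139, 0.098, 0.003]
wrist_force: [0.3, -0.7, -1.3]
width: 0.0799
finger_force: 0.0
```

```bash
python3 - <<'E'
from h import *
import pickle
s=sensors.get_state();print(s["tool_pos"],s["orientation"],s["wrist_force"],s["t"])
w=imaging.get_calibration("wrist");im=imaging.grab_frame("wrist")[:,:,::-1].copy();cv2.imwrite("pics/e_w.png",im);pickle.dump(w,open("we.pkl","wb"))
k=imaging.get_calibration("side");S=imaging.grab_frame("side")[:,:,::-1];cv2.imwrite("pics/e_s.png",S)
C=imaging.grab_frame("scene")[:,:,::-1];cv2.imwrite("pics/e_c.png",C)
# green leds on pack top
g=cv2.cvtColor(im,40);m=cv2.inRange(g,(45,60,40),(80,255,255));n,_,st,ce=cv2.connectedComponentsWithStats(m)
for i in range(1,n):
    if 3<st[i,4]<200: print("led",st[i,4],np.round(ce[i],1),np.round(plane(w,*ce[i],.13),4))
a=cv2.imread("pics/w2.png");g=cv2.cvtColor(a,40);m=cv2.inRange(g,(45,60,40),(80,255,255));n,_,st,ce=cv2.connectedComponentsWithStats(m);w2=pickle.load(open("w2.pkl","rb"))
for i in range(1,n):
    if 3<st[i,4]<200: print("w2led",st[i,4],np.round(ce[i],1),np.round(plane(w2,*ce[i],.097),4))
E
```

```text
[ 0.52879546 -0.13902088  0.27691822] [-3.13917740e+00  9.76371948e-02  3.09585967e-03] [ 0.301579   -0.67111679 -1.25406222] 17.35
led 5 [148.  116.2] [ 0.6132 -0.0054  0.13  ]
led 5 [157.  116.8] [ 0.6123 -0.0124  0.13  ]
led 4 [131.8 125.5] [0.607 0.009 0.13 ]
led 4 [187.  125.2] [ 0.6044 -0.0349  0.13  ]
led 4 [132.5 130. ] [0.6035 0.0092 0.13  ]
led 7 [154.7 133. ] [ 0.6002 -0.0081  0.13  ]
led 6 [146.  137.5] [ 5.971e-01 -4.000e-04  1.300e-01]
led 7 [136.7 142. ] [0.5941 0.0078 0.13  ]
led 5 [195.6 154.4] [ 0.5814 -0.0379  0.13  ]
led 4 [157.5 171.8] [ 0.5694 -0.004   0.13  ]
led 4 [311.5 212.5] [ 0.5269 -0.1285  0.13  ]
led 11 [ 51.6 220.5] [0.5336 0.0956 0.13  ]
led 6 [311.5 224. ] [ 0.5166 -0.1277  0.13  ]
led 5 [311.8 235.4] [ 0.5063 -0.1272  0.13  ]
w2led 7 [434.  164.3] [0.6217 0.0505 0.097 ]
w2led 8 [422.6 168.9] [0.6167 0.0602 0.097 ]
w2led 4 [417.5 185.5] [0.601  0.0624 0.097 ]
w2led 10 [459.8 188. ] [0.602  0.0226 0.097 ]
w2led 10 [449.8 191. ] [0.5984 0.0313 0.097 ]
w2led 4 [201.5 192.8] [0.5771 0.2636 0.097 ]
w2led 10 [439.8 194. ] [0.5948 0.0402 0.097 ]
w2led 15 [201.2 199. ] [0.571 0.264 0.097]
w2led 6 [420.8 199.7] [0.5879 0.0571 0.097 ]
w2led 4 [473.  202.5] [0.5893 0.0073 0.097 ]
w2led 5 [310. 209.] [0.57   0.1608 0.097 ]
w2led 4 [424.5 212.8] [0.5755 0.0514 0.097 ]
w2led 4 [173.5 216.5] [0.5516 0.2908 0.097 ]
w2led 4 [430.5 218.5] [0.5704 0.0447 0.097 ]
w2led 5 [310. 219.] [0.5601 0.1601 0.097 ]
w2led 5 [458. 221.] [0.5701 0.0179 0.097 ]
w2led 8 [204.9 226.5] [0.544  0.2609 0.097 ]
w2led 4 [178.  225.2] [0.5431 0.2868 0.097 ]
w2led 4 [199.5 234.5] [0.5354 0.2663 0.097 ]
w2led 10 [310.5 245.8] [0.5328 0.1576 0.097 ]
```

The LED row on the pack (wrist col 311.5, rows 212–235) shows it upright in the socket. I'll verify latching numerically from the width across the buttons, compared with the latched reference picture w2.

```bash
python3 - <<'E'
from h import *
for n,rows,pitch in(("w2",range(196,224,4),10.0),("e_w",range(200,250,5),11.45)):
    g=cv2.cvtColor(cv2.imread(f"pics/{n}.png"),6);print(n)
    for v in rows: print(v," ".join(f"{x:3d}" for x in g[v-1:v+2,278:364:2].mean(0).astype(int)))
E
```

```text
w2
196 104 101 119 118 119 112  68  58  87  89  58  24  35  66 114 117 115 116 117 117 117 115 115 116 115 114 114 114 114  88  31  18  34  84  87  60  24  41  56  57  66 101 106
200 107  98 117 120 119 114  73  72 114 112  74  25  38  62 111 116 111 110 117 116 115 115 115 114 115 115 115 115 112  89  32  20  48 108 110  76  24  41  57  58  67 101 106
204 107  98 115 118 117 116  77  66 112 112  76  27  34  61 111 118 117 117 115 115 115 116 113 115 114 113 113 112 112  86  29  17  52 109 107  71  25  47  60  65  85 108 108
208 109  94 116 120 119 114  77  68 110 113  78  32  34  60 109 115 109 110 113 116  98  60  55  55  54  55  53  55  54  46  24  15  65 110 107  72  28  46  85 110 110 107 109
212 108  94 114 117 118 115  81  63 108 111  80  28  30  56 103 114 114 115 115 115 107  99  97  98  97  96  95  98  95  78  27  16  59 107 104  73  30  50  90 110 110 108 106
216 109  93 112 118 118 114  84  65 107 111  82  30  32  50 104 114 112 114 116 114 114 112 112 114 112 113 112 111 111  81  26  18  50 101 102  70  48  88 111 111 109 108 108
220 111  92 113 117 117 116 116 113 115 1
[... 1198 characters left out ...]
 158 158 158 158 159 153 112 104 146 147 113  49  41  55 113 153 153 153 154 152 151 152 151 152 150 150 149 149 149 149 149 141  77  33  25  62 142 146 116  83 114 148 148
235 159 156 158 157 158 156 155 154 151 149 140  72  38  50 108 150 147 141 147 151 150 152 151 150 149 149 149 148 148 149 148 141  74  31  30  95 144 145 142 149 147 148 146
240 156 156 156 157 156 155 155 156 157 156 148  80  36  48 107 151 153 152 151 150 151 150 149 149 149 149 149 149 149 147 147 138  69  30  27 103 147 147 147 147 147 145 146
245 154 156 155 155 156 155 154 155 155 155 155 132  71  52  47  49  45  47  48  47  47  46  46  46  47  43  45  44  43  42  45  44  39  46  91 141 149 146 149 146 145 147 146
```

The button-to-head width ratio is 1.33, against 1.34 for the latched pack in the charger, so the buttons are fully out and the hooks are caught. The gripper is clear. Handing in.

```bash
python3 -c "
from rig import r
print(r.job_done())"
```

```text
the job is handed in; nothing more can be done
None
```

I moved the pack from the charger to the compressor's socket and handed the job in at about 17.5 s. Camera measurements show it upright with both buttons out, which indicates it latched; no verdict came back, and the 2–6.5 mm terminal depth wasn't measured.

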